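# Press a glue-up: clear the weight, free the catch, hold the lever down

## Robot

A 6-joint arm with a two-finger parallel gripper is mounted at the origin on a cart in front of the work surface, level with it; the furniture and walls round the work are solid. World frame = base frame: x ahead of the robot, y to its left, z up, the work surface at z = 0. Lengths are in m, angles in rad, forces in N, time in s.
With the tool pointing down it reaches from about 0.25 to 0.775 m from the base axis. Payload 4 kg.
Tool frame: the origin (TCP) lies at the very end of the fingers, on their centre line; the grasp point (between the pads) lies hold_point_z behind it (hold_point_z is the distance from the TCP to the grasp point, in m); z points along the fingers, y is the direction in which the jaws open and shut (so a half turn about z gives the same grasp; the last joint's range is limited). The gripper opens to 94 mm and grips with 3 to 60 N. Pads are 16 mm wide; open, the fingers measure 119 mm over their backs; the gripper's body (75 mm by 177 mm) begins 78 mm behind the grasp point.
Start: joints at [-1.365, 0.087, 1.371, -0, 1.684, -0.103], TCP at [0.167, -0.524, 0.206] pointing down, gripper open.
Joint ranges: [-3.1, 3.1], [-0.76, 2.03], [0.27, 2.55], [-1.08, 4.22], [0.17, 2.65], [-2.57, 2.57]. Speed limits (rad/s): [2.79, 2.79, 3.14, 3.14, 3.14, 3.14].

## Interface

Orientations are given as [roll, pitch, yaw] about the fixed x, y, z axes, in that order (R = Rz(yaw) Ry(pitch) Rx(roll)).
In Python, from bench import * gives the robot as it stands.
- The arm moves only by the tool step_arm, never from a script. Its argument "increments" is text: rows parted by semicolons, each of 6 numbers parted by spaces: the shift along the tool's x, y, z in cm, then the turn, a rotation vector about the tool's x, y, z in rad. A call has 1 to 5 rows; each row shifts and turns the commanded pose from where the row before left it, along the tool's axes as they then stand; what a row does not reach is not made up. A row lasts 1/10 s, in which the tool goes at most 50 mm and 8.59 degrees, less where a joint would pass 70% of its speed; a pose out of reach is approached as far as the arm can. A call is refused whole if a number of a shift passes 5 or a number of a turn 0.15, either way. A call with a gripper value outside its range is refused whole. "claw" is the gripper's target within -1 to 1 (shut at 1, half-way at 0, fully open at -1), set as the call begins (left out, the last holds). The fingers move at their own pace and stop on an object; the grip force is fixed at half the most. Time passes only in rows, so rows that do not move let the fingers close. It gives the time, the measured TCP pose, the force and the opening at its end, in the units of the state.
- get_obs(): the state, without advancing time (a new reading comes with each control period).
- snapshot(name): name is "side" or "top"; returns the picture (420x560x3 uint8, red, green, blue); there is no depth.
- calibration(name): a dict with "camera_matrix" (3x3 intrinsics, pixels), "k1" (the pictures are not rectified: a ray, as slopes to the right and down, at radius r is drawn at 1 + k1 r^2 times it, then the intrinsics apply), "eye" and "orientation" of the camera in the world. Camera axes: x right, y up, looking along -z (the intrinsics and any distortion apply to the point x, -y, -z); pixel columns grow to the right and rows downward; lengths in m; the calibration is good to about 2 mm. A picture is of the moment at which its call begins. calibration takes no time and is no camera call.
- close_job(): hands the job in, once; it reports no verdict.
The state is a dict: "time": time; "joint_positions": joint angles; "qvel": joint speeds; "joint_torque": joint torques, N m; "tool_pos": TCP position; "ee_rot": TCP orientation; "wrist_force": force on the tool from outside, world axes, zero at the start; "wrist_torque": the same for the moment, N m; "width": finger opening in m.
Only numpy, scipy, OpenCV 4.12 (cv2) and the standard library are available. Lean on these libraries where they do the work, as an engineer would, in place of code of your own. Each camera call takes 0.05 s, during which the arm holds its last target. There are 200 camera calls.

## Task

The two glued boards on the press are waiting to be pressed: lift the blue can that weighs them down off by its handle and stand it upright on the bench top beside the press, not on it, and let go. Only then flip the red safety catch by pressing its thumb pad fully down, pull the press lever all the way down onto the boards and keep holding it there: the lever springs back up if you let go, so finish while still holding it fully down. Do not shift the boards, and leave the other things on the bench where they are.

Things in the scene. Friction and masses are not known exactly. Their poses are not given: they have to be found in the camera images.
- press: Grey hand-lever press fixed to the bench. Origin: underside of its bed, below the boards' middle; x to its back (away from the robot), y to its left, z up. Bed x -108..138, y -110..110 mm, 16 mm thick; top of the boards 70 mm above the bench. Cheeks at y = +-78 mm carry the lever. Bench left of it is clear: a patch 140 mm across about x = 0, y = 200 mm (this frame) is always free
- press_pivot (a point): Axis of the lever, 110 mm behind the press origin and 95 mm above the bench; the axis lies along the press's y
- lever (a joint): Lever angle, rad. 0: parked, upright, leaning 8 degrees back; grows as it is pulled forward (to the robot) and down; 1.71: level, fully down at its stop. A steel fork, arms 118 mm apart inside, handle bar across its free end 220 mm from the pivot. A return spring (0.4 N m parked, 1.4 N m down) lifts it when let go. While the catch is locked it moves only a little (under 0.15 rad)
- lever_grip (a point): Middle of the lever's handle bar: black sleeve 22 mm thick, 100 mm long, along the press's y; 313 mm above the bench parked, 95 mm fully down. Can be taken from above at every angle, a finger before and one behind the bar, between the fork's arms (80 mm free along them); the bar may turn in the grip. Holding it fully down takes about 17 N
- foot: Round rubber pressing foot, 56 mm across, on a spring plunger under the lever, 110 mm from the pivot. It meets the boards at lever angle about 1.6 and its spring then gives about 12 mm, from 6 to 28 N. Origin at the lever's pivot
- catch (a joint): Angle of the red rocker catch on the right side of the press, rad. 0: locked, its tail stands before a pin on the lever; 0.62: thumb pad fully down, lever free. Stiff: stays where it is left. Its pivot is 67 mm behind the thumb pad, 154 mm above the bench
- catch_pad (a point): Middle of the upper face of the catch's red ribbed thumb pad, 28 x 24 mm, facing up; locked it lies 162 mm above the bench. It goes down 40 mm on an arc of 65 mm radius about the catch's pivot; takes about 2 N, from above
- can_grip (a point): Middle of the can's handle: black level sleeve 16 mm thick, 52 mm long, along this point's x, 110 mm above the can's underside, on a fixed wire bow; 37 mm free beneath it. Can: blue, lidded, 84 mm across, 0.4 to 0.8 kg
- can_base (a point): Centre of the underside of the can, its z upward
- board_top_center (a point): Centre of the upper of the two loose wooden boards that lie one on the other, each 90 x 100 x 27 mm
- glue_bottle_center (a point): Standing white glue bottle with orange tip, 58 mm across, 183 mm tall: leave alone. Point half-way up
- sanding_block_center (a point): Brown sanding block, 64 x 107 x 31 mm: leave alone. Its centre
- tape_measure_center (a point): Black and orange tape measure, 71 x 87 x 36 mm: leave alone. Its centre
- offcut_center (a point): Small wooden offcut, 50 x 70 x 44 mm: leave alone. Its centre
There are look-alikes about, which are no part of the job. What is shaped like the part that bears can_grip but orange or turquoise is not meant.

How it is judged:
On the way, in this order (a step that is already met when the one before it is completed fails the run):
1. the can stands upright on the bench top beside the press, released (height (world z) of can_base between -0.008 and 0.008 m and angle between can_base's own z axis and vertical below 0.1 rad and horizontal distance between can_base and press below 0.4 m and contact force between the fingers and can below 0.2 N), for 0.2 s.
2. the safety catch is flipped, the lever still parked (value of joint catch above 0.45 rad and value of joint lever below 0.15 rad), for 0.1 s.
3. the lever is fully down and presses the boards (value of joint lever above 1.66 rad and contact force between foot and board_top above 12 N), for 0.3 s.
At the end, for the whole second after the job is handed in: The fingers hold the lever fully down (over 1.66 of 1.71 rad, finger force over 3 N), the foot presses the upper board with over 12 N, catch still flipped; can upright (0.1 rad) on the bench top within 0.4 m of the press, released; upper board moved under 12 mm (all of step 1 and all of step 3 and contact force between the fingers and lever above 3 N and value of joint catch above 0.3 rad and distance of board_top_center from where it was at the start of the episode below 0.012 m); the arm keeps its last pose, push and grip.
It fails at once if a bystander is pushed more than 30 mm or knocked over (distance of any of glue_bottle_center, sanding_block_center, tape_measure_center, offcut_center from where it was at the start of the episode above 0.03 m).
It fails at once if the lever is pulled down before the catch is flipped (value of joint catch below 0.1 rad and value of joint lever above 0.3 rad).
It also fails if it takes over 70 s, if anything falls off the work surface, if the arm or the gripper's body presses on something with over 40 N, if the wrist force passes 120 N, or if a joint passes its speed limit or range.

## Working session

There is one attempt and no reset: what is moved stays moved. The work goes in short steps, Python scripts to look and compute and a tool call to move; the robot and the scene stay as the last step left them, time stands still between calls to the robot, and variables do not carry over. Pictures are saved under pics/ and viewed, about 8 in all and at most 12, crops included, and the job is handed in when it is done.

Besides the shell and the picture viewer there is one more tool, called after "Emit:" by a JSON object that holds its "method" and its "body". step_arm: Moves the arm, as the interface text tells. Its arguments: {"type":"object","properties":{"increments":{"type":"string"},"claw":{"type":"number"}},"required":["increments"]}

```bash
mkdir -p pics; ls; python3 - <<'E'
from bench import *
import cv2
print(get_obs())
for n in("top","side"):
    cv2.imwrite(f"pics/{n}0.png",snapshot(n)[:,:,::-1]); print(n,calibration(n))
E
```

```text
pics
{'time': 0.0, 'joint_positions': array([-1.36509825e+00,  8.79870248e-02,  1.37220532e+00, -7.70499022e-06,
        1.68356060e+00, -1.03081132e-01]), 'qvel': array([-2.85613937e-07,  1.74246491e-03, -6.41274528e-04, -2.08548816e-03,
       -1.46939027e-03, -8.45248188e-04]), 'joint_torque': array([ 4.06163617e-04, -3.40178096e+01, -3.02431655e+01,  7.17579131e-02,
        3.27390363e-02, -1.62616439e-04]), 'tool_pos': array([ 0.16703913, -0.52347666,  0.20431147]), 'ee_rot': array([-3.13944304e+00, -2.14673391e-04,  3.08778118e-01]), 'wrist_force': array([ 0.91632688, -0.61314207,  0.14639048]), 'wrist_torque': array([-0.01268736, -0.0535089 , -0.01654082]), 'width': 0.09385271450816893}
top {'camera_matrix': array([[518.8821256 ,   0.        , 285.44901921],
       [  0.        , 518.8821256 , 206.08537371],
       [  0.        ,   0.        ,   1.        ]]), 'k1': -0.16377056450438895, 'eye': array([-0.54043171, -0.3182293 ,  1.60534704]), 'orientation': array([ 0.6759627 ,  0.00641255, -1.3004904 ])}
side {'camera_matrix': array([[539.67273115,   0.        , 282.06399753],
       [  0.        , 539.67273115, 210.25537125],
       [  0.        ,   0.        ,   1.        ]]), 'k1': 0.05543738930680619, 'eye': array([ 0.47431768, -1.19495655,  1.17061644]), 'orientation': array([ 0.88514381,  0.0048846 , -0.06317871])}
```

View pics/top0.png

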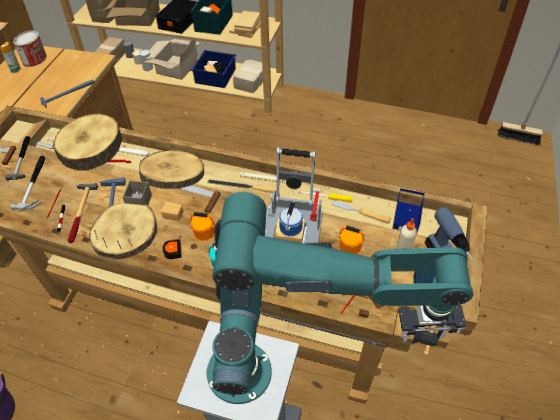

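View pics/side0.png

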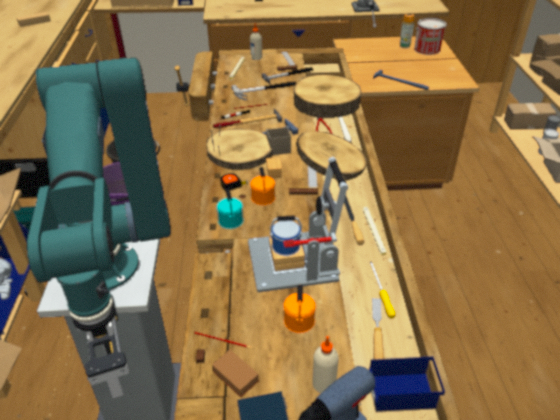

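Both views show the press with the blue can on it: side (286,235), top (290,220). The red catch is at side (306,242) and top (315,207), and the lever bar is at side (333,165) and top (296,152). I'll look closer with one combined crop.

```bash
cat > h.py <<'E'
from bench import *
import numpy as np, cv2
from scipy.spatial.transform import Rotation as R
def ray(n,u,v):
    c=calibration(n);K=c["camera_matrix"]
    d=np.array([(u-K[0,2])/K[0,0],(v-K[1,2])/K[1,1]]);p=d.copy()
    for _ in range(30): p=d/(1+c["k1"]*(p@p))
    w=R.from_euler("xyz",c["orientation"]).apply([p[0],-p[1],-1])
    return c["eye"],w/np.linalg.norm(w)
def onz(n,u,v,z):
    e,w=ray(n,u,v);return e+w*(z-e[2])/w[2]
def proj(n,P):
    c=calibration(n);K=c["camera_matrix"]
    q=R.from_euler("xyz",c["orientation"]).inv().apply(np.atleast_2d(P)-c["eye"])
    s=np.c_[q[:,0],-q[:,1]]/-q[:,2:];s=s*(1+c["k1"]*(s**2).sum(1,keepdims=True))
    return s@K[:2,:2].T+K[:2,2]
def two(a,b):
    e,w=ray("top",*a);f,x=ray("side",*b)
    t=np.linalg.lstsq(np.c_[w,-x],f-e,rcond=None)[0]
    p,q=e+w*t[0],f+x*t[1];return (p+q)/2,np.linalg.norm(p-q)
E
python3 - <<'E'
import cv2,numpy as np
s=cv2.imread("pics/side0.png")[145:295,245:345];t=cv2.imread("pics/top0.png")[145:265,255:335]
a=cv2.resize(s,(400,600),interpolation=cv2.INTER_CUBIC);b=cv2.resize(t,(400,600),interpolation=cv2.INTER_CUBIC)
cv2.imwrite("pics/c1.png",np.hstack([a,b]))
E
```

```text
(no output)
```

View pics/c1.png

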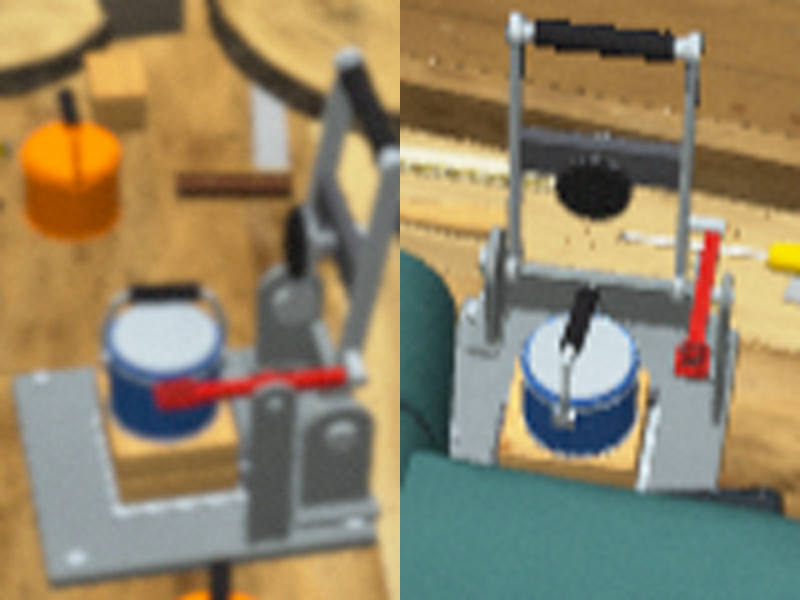

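```bash
python3 - <<'E'
from h import *
S=lambda x,y:(245+x/4-.4,145+y/4-.4); T=lambda x,y:(255+(x-400)/5-.4,145+y/5-.4)
for k,a,b in [("leverbar",(605,40),(367,105)),("cangrip",(582,320),(166,293)),("pad",(692,356),(178,393)),("pivotR?",(682,286),(356,364)),("foot",(594,190),(294,243))]:
    print(k,*[np.round(q,4) for q in two(T(*a),S(*b))])
for k,a,z in [("bedFL",(17,377),.016),("bedFR",(52,583),.016),("bedBR",(375,540),.016),("handleA",(133,293),.18),("handleB",(198,293),.18)]:
    print(k,np.round(onz("side",*S(*a),z),4))
for k,a,z in [("hA",(568,347),.18),("hB",(592,293),.18),("barL",(537,35),.313),("barR",(673,46),.313)]:
    print(k,np.round(onz("top",*T(*a),z),4))
E
```

```text
leverbar [ 0.6914 -0.0043  0.3217] 0.0061
cangrip [ 0.5538 -0.0252  0.1817] 0.0038
pad [ 0.5576 -0.1049  0.1601] 0.0005
pivotR? [ 0.6742 -0.0651  0.1213] 0.0447
foot [ 0.6468 -0.0094  0.2108] 0.0009
bedFL [0.4436 0.0783 0.016 ]
bedFR [ 0.4652 -0.1419  0.016 ]
bedBR [ 0.7013 -0.1159  0.016 ]
handleA [ 0.5318 -0.0194  0.18  ]
handleB [ 0.578  -0.0226  0.18  ]
hA [ 0.5273 -0.0228  0.18  ]
hB [ 0.5784 -0.0264  0.18  ]
barL [0.6882 0.0433 0.313 ]
barR [ 0.7026 -0.051   0.313 ]
```

Emit:
{"method": "step_arm", "body": {"increments": "0 0 -5 0 0 0.12;0 0 -5 0 0 0.12;0 0 -5 0 0 0.12", "claw": -1}}

```text
time: 0.4
tool_pos: [0.167, -0.5232, 0.3559]
ee_rot: [-3.139, 0.001, -0.056]
wrist_force: [0.0, -0.4, -0.0]
width: 0.0939
```

Emit:
{"method": "step_arm", "body": {"increments": "2.8 -4 0 0 0 0;2.8 -4 0 0 0 0;2.8 -4 0 0 0 0;2.8 -4 0 0 0 0;2.8 -4 0 0 0 0"}}

```text
time: 0.9
tool_pos: [0.3179, -0.3297, 0.355]
ee_rot: [-3.141, 0.0, -0.052]
wrist_force: [0.3, -0.1, -0.9]
width: 0.0939
```

Emit:
{"method": "step_arm", "body": {"increments": "2.8 -4 0 0 0 0;2.8 -4 0 0 0 0;2.8 -4 0 0 0 0;2.8 -4 0 0 0 0"}}

```text
time: 1.3
tool_pos: [0.4379, -0.1755, 0.3551]
ee_rot: [3.142, 0.0, -0.051]
wrist_force: [1.1, -0.5, 0.9]
width: 0.094
```

```bash
cat >> h.py <<'E'
def delta(P,yaw=None):
    o=get_obs();Rt=R.from_euler("xyz",o["ee_rot"])
    print("t",o["time"],"pos",o["tool_pos"].round(4),"rot",o["ee_rot"].round(3),"F",o["wrist_force"].round(1),"w",round(o["width"],4))
    if yaw is not None:
        Rg=R.from_euler("xyz",[np.pi,0,yaw]);print("turn",(Rt.inv()*Rg).as_rotvec().round(3)); 
        print("shift cm (after turn)",(100*Rg.inv().apply(np.array(P)-o["tool_pos"])).round(2))
    print("shift cm (now)",(100*Rt.inv().apply(np.array(P)-o["tool_pos"])).round(2))
E
python3 -c "
import bench;print([k for k in dir(bench) if k[0]!='_'], getattr(bench,'hold_point_z',None))
from h import *
delta([.554,-.024,.30],-.05);print(get_obs()['joint_positions'].round(2))
cv2.imwrite('pics/s2.png',snapshot('side')[:,:,::-1])
cv2.imwrite('pics/t2.png',snapshot('top')[:,:,::-1])"
```

```text
['IKError', 'calibration', 'close_job', 'get_obs', 'hold_point_z', 'snapshot'] 0.0188
t 1.3 pos [ 0.4379 -0.1755  0.3551] rot [ 3.142  0.    -0.051] F [ 1.1 -0.5  0.9] w 0.094
turn [ 0.     0.    -0.001]
shift cm (after turn) [ 10.83 -15.71   5.51]
shift cm (now) [ 10.82 -15.72   5.51]
[-0.5  -0.07  1.23 -0.    1.98  1.12]
```

Emit:
{"method": "step_arm", "body": {"increments": "2.7 -3.9 0 0 0 0;2.7 -3.9 0 0 0 0;2.7 -3.9 0 0 0 0;2.7 -3.9 0 0 0 0;0 0 4 0 0 0"}}

```text
time: 1.9
tool_pos: [0.5577, -0.0242, 0.3194]
ee_rot: [-3.141, -0.011, -0.046]
wrist_force: [-0.3, -0.0, 0.5]
width: 0.0939
```

Emit:
{"method": "step_arm", "body": {"increments": "0 0 4 0 0 0;0 0 3 0 0 0;0 0 0 0 0 0;0 0 0 0 0 0"}}

```text
time: 2.3
tool_pos: [0.5528, -0.028, 0.2456]
ee_rot: [3.141, 0.001, -0.052]
wrist_force: [0.6, -0.1, 0.8]
width: 0.094
```

```bash
python3 -c "
from h import *
delta([.554,-.024,.162],-.05)
s=snapshot('side')[:,:,::-1];t=snapshot('top')[:,:,::-1]
cv2.imwrite('pics/s3.png',s);cv2.imwrite('pics/t3.png',t)
a=cv2.resize(s[145:295,245:345],(400,600),interpolation=cv2.INTER_CUBIC)
b=cv2.resize(t[145:265,255:335],(400,600),interpolation=cv2.INTER_CUBIC)
cv2.imwrite('pics/c3.png',np.hstack([a,b]))
o=get_obs();Rt=R.from_euler('xyz',o['ee_rot']);print(proj('side',o['tool_pos'])-[245,145],proj('side',o['tool_pos']*0+[.554,-.024,.18])-[245,145])
"
```

```text
t 2.3 pos [ 0.5528 -0.028   0.2456] rot [ 3.141e+00  1.000e-03 -5.200e-02] F [ 0.6 -0.1  0.8] w 0.094
turn [ 0.     0.001 -0.002]
shift cm (after turn) [ 0.1  -0.4   8.36]
shift cm (now) [ 0.11 -0.4   8.36]
[[40.83486333 55.55076595]] [[40.73012517 73.54320567]]
```

View pics/c3.png

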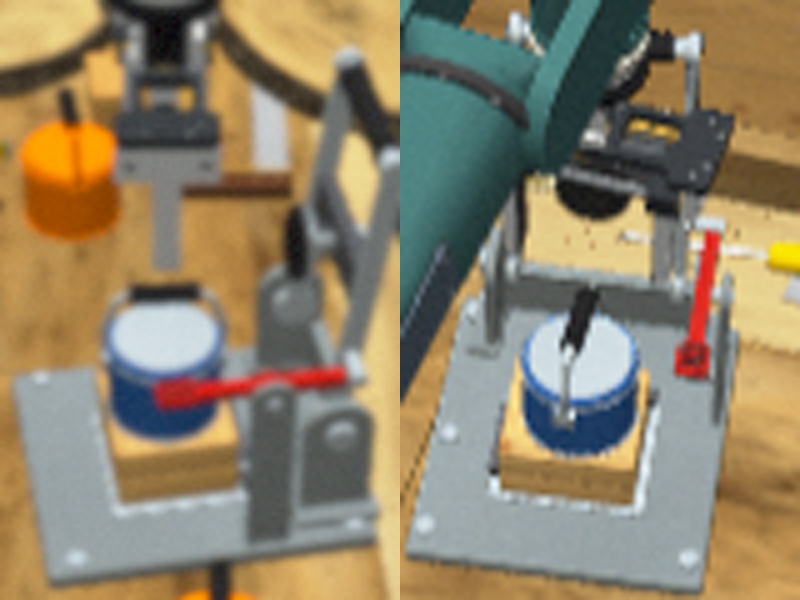

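The finger sits right over the handle sleeve in the side view: crop column 166 for both, sleeve at (166,293). In the top view the press bed corners are now clear at (405,553), (702,590) and (738,308). I'll half-close first to keep clear of the catch pad, then descend.

Emit:
{"method": "step_arm", "body": {"increments": "0 -0.4 0 0 0 0;0 0 0 0 0 0;0 0 0 0 0 0", "claw": -0.1}}

```text
time: 2.7
tool_pos: [0.5537, -0.0231, 0.2467]
ee_rot: [3.141, -0.002, -0.051]
wrist_force: [-0.6, -0.4, -0.1]
width: 0.0731
```

Emit:
{"method": "step_arm", "body": {"increments": "0 0 2.5 0 0 0;0 0 2.5 0 0 0;0 0 2 0 0 0;0 0 1.2 0 0 0;0 0 0 0 0 0"}}

```text
time: 3.2
tool_pos: [0.5522, -0.023, 0.1615]
ee_rot: [-3.141, 0.004, -0.051]
wrist_force: [0.2, 0.9, 0.3]
width: 0.0515
```

Emit:
{"method": "step_arm", "body": {"increments": "0 0 0 0 0 0;0 0 0 0 0 0;0 0 0 0 0 0;0 0 0 0 0 0;0 0 0 0 0 0", "claw": 1}}

```text
time: 3.7
tool_pos: [0.5536, -0.0227, 0.1641]
ee_rot: [-3.141, -0.001, -0.051]
wrist_force: [0.5, 2.4, -2.1]
width: 0.0161
```

```bash
python3 -c "
from h import *
T=lambda x,y:(255+(x-400)/5-.4,145+y/5-.4)
F=[onz('top',*T(*a),.016)[:2] for a in [(405,553),(702,590),(738,308)]]
print(F)
o=two(T(692,356),(245+178/4-.4,145+393/4-.4));print(o)
delta([.554,-.024,.162])"
```

```text
[array([0.43470147, 0.07584567]), array([ 0.46069814, -0.14119239]), array([ 0.72251789, -0.10745839])]
(array([ 0.55758394, -0.10487835,  0.16009716]), np.float64(0.0004985580402693002))
t 3.7 pos [ 0.5536 -0.0227  0.1641] rot [-3.141e+00 -1.000e-03 -5.100e-02] F [ 0.5  2.4 -2.1] w 0.0161
shift cm (now) [0.04 0.13 0.21]
```

Emit:
{"method": "step_arm", "body": {"increments": "0 0 -1.5 0 0 0;0 0 -3 0 0 0;0 0 -3 0 0 0;0 0 -3 0 0 0;0 0 -1.5 0 0 0"}}

```text
time: 4.2
tool_pos: [0.5536, -0.0233, 0.2863]
ee_rot: [3.141, -0.002, -0.051]
wrist_force: [0.2, -0.3, -5.4]
width: 0.0154
```

Emit:
{"method": "step_arm", "body": {"increments": "-0.3 -2 0 0 0 0;-0.4 -3 0 0 0 0;-0.4 -3 0 0 0 0;-0.4 -3 0 0 0 0;-0.4 -3 0 0 0 0"}}

```text
time: 4.7
tool_pos: [0.5407, 0.1186, 0.2825]
ee_rot: [3.141, 0.003, -0.052]
wrist_force: [-0.1, 0.1, -6.4]
width: 0.0152
```

Emit:
{"method": "step_arm", "body": {"increments": "-0.4 -3 0 0 0 0;-0.3 -2 0 0 0 0;0 -0.9 0 0 0 0;0 0 0 0 0 0;0 0 0 0 0 0"}}

```text
time: 5.2
tool_pos: [0.5375, 0.176, 0.283]
ee_rot: [3.14, 0.001, -0.052]
wrist_force: [-0.3, -1.7, -6.2]
width: 0.0151
```

```bash
python3 -c "
from h import *
delta([.538,.177,.164-.07],-.05)
cv2.imwrite('pics/s4.png',cv2.resize(snapshot('side')[140:300,180:380,::-1],(750,600)))"
```

```text
t 5.2 pos [0.5375 0.176  0.283 ] rot [ 3.14e+00  1.00e-03 -5.20e-02] F [-0.3 -1.7 -6.2] w 0.0151
turn [ 0.002  0.001 -0.002]
shift cm (after turn) [ 0.04 -0.11 18.9 ]
shift cm (now) [ 0.06 -0.14 18.9 ]
```

View pics/s4.png

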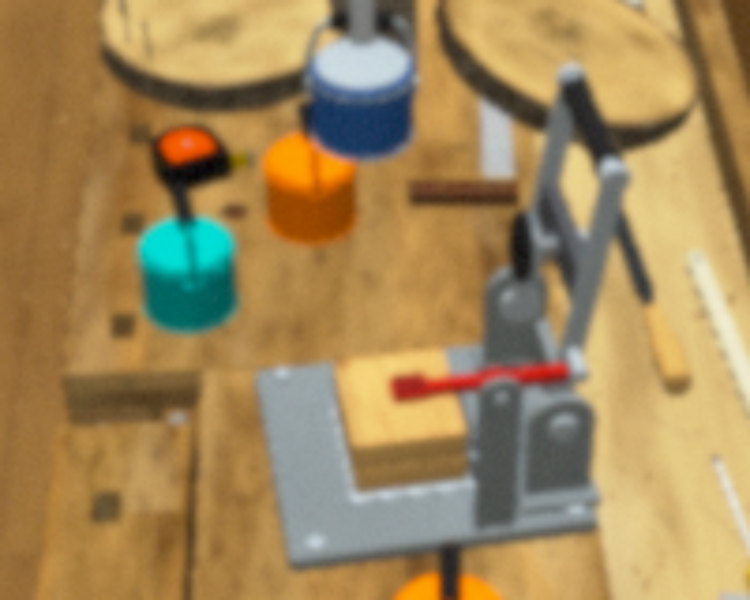

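The can hangs upright from the gripper at crop (362,95), and the boards are still in place at (400,420). Next I'll check the landing spot against the orange can at crop (310,190).

```bash
python3 -c "
from h import *
for n,p in [('orange lid',(310,160)),('turq lid',(187,245))]: print(n,onz('side',180+p[0]/3.75-.4,140+p[1]/3.75-.4,.065))
print((proj('side',[.538,.177,0])-[180,140])*3.75)"
```

```text
orange lid [0.49566666 0.31136182 0.065     ]
turq lid [0.38410624 0.19360968 0.065     ]
[[363.28064047 304.55299977]]
```

Emit:
{"method": "step_arm", "body": {"increments": "0 0 3 0 0 0;0 0 4 0 0 0;0 0 4 0 0 0;0 0 4 0 0 0;0 0 2 0 0 0"}}

```text
time: 5.75
tool_pos: [0.5351, 0.1748, 0.1087]
ee_rot: [3.139, 0.007, -0.053]
wrist_force: [-0.9, 0.3, -5.9]
width: 0.0151
```

Emit:
{"method": "step_arm", "body": {"increments": "0 0 1 0 0 0;0 0 0 0 0 0;0 0 0.4 0 0 0;0 0 0 0 0 0"}}

```text
time: 6.15
tool_pos: [0.5388, 0.1769, 0.1012]
ee_rot: [-3.141, -0.003, -0.052]
wrist_force: [-0.8, 0.7, -5.7]
width: 0.0155
```

Emit:
{"method": "step_arm", "body": {"increments": "0 0 0.3 0 0 0;0 0 0 0 0 0"}}

```text
time: 6.35
tool_pos: [0.5379, 0.177, 0.0971]
ee_rot: [-3.141, -0.001, -0.051]
wrist_force: [-0.3, -0.1, -7.1]
width: 0.0153
```

Emit:
{"method": "step_arm", "body": {"increments": "0 0 0.2 0 0 0;0 0 0 0 0 0"}}

```text
time: 6.55
tool_pos: [0.5374, 0.177, 0.0943]
ee_rot: [3.141, 0.0, -0.051]
wrist_force: [1.0, 1.1, -6.4]
width: 0.015
```

Emit:
{"method": "step_arm", "body": {"increments": "0 0 0.2 0 0 0;0 0 0 0 0 0"}}

```text
time: 6.75
tool_pos: [0.538, 0.1769, 0.0942]
ee_rot: [3.142, -0.002, -0.051]
wrist_force: [-3.4, -1.7, 2.4]
width: 0.0152
```

Contact: the force turned upward. I'll release and lift.

Emit:
{"method": "step_arm", "body": {"increments": "0 0 0 0 0 0;0 0 0 0 0 0;0 0 0 0 0 0;0 0 0 0 0 0;0 0 0 0 0 0", "claw": -0.2}}

```text
time: 7.25
tool_pos: [0.5376, 0.177, 0.0924]
ee_rot: [-3.142, -0.0, -0.051]
wrist_force: [-0.2, -0.1, 0.1]
width: 0.0519
```

Emit:
{"method": "step_arm", "body": {"increments": "0 0 -2 0 0 0;0 0 -3 0 0 0;0 0 -4 0 0 0;0 0 -5 0 0 0;0 0 -5 0 0 0"}}

```text
time: 7.75
tool_pos: [0.5371, 0.1769, 0.2837]
ee_rot: [3.141, 0.001, -0.051]
wrist_force: [0.7, 0.6, -0.7]
width: 0.0567
```

```bash
python3 -c "
from h import *
delta([.56,-.105,.25],-.05)
cv2.imwrite('pics/s5.png',cv2.resize(snapshot('side')[140:300,180:380,::-1],(750,600)))"
```

```text
t 7.75 pos [0.5371 0.1769 0.2837] rot [ 3.141e+00  1.000e-03 -5.100e-02] F [ 0.7  0.6 -0.7] w 0.0567
turn [ 0.     0.001 -0.001]
shift cm (after turn) [ 3.7  28.04  3.37]
shift cm (now) [ 3.73 28.04  3.37]
```

View pics/s5.png

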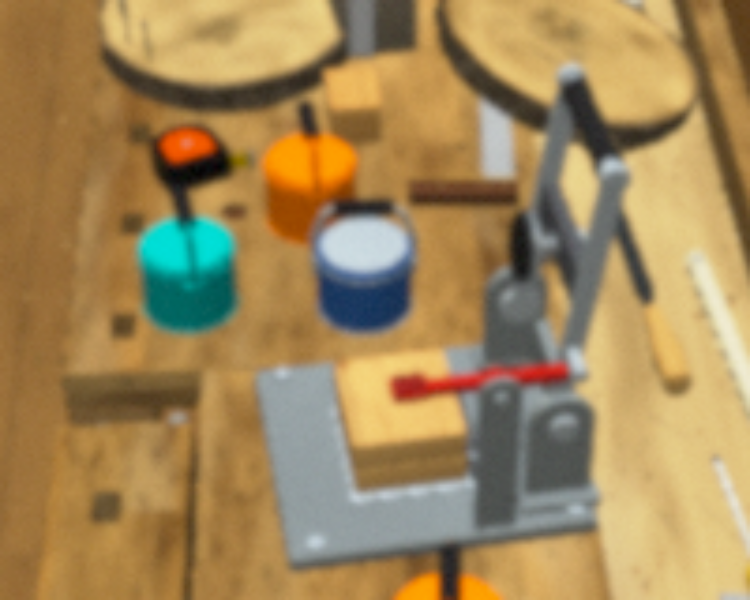

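The can stands upright and released at crop (365,265), and the boards are unmoved. Next is the catch, pressed with closed fingers.

Emit:
{"method": "step_arm", "body": {"increments": "0.5 4 0 0 0 0;0.5 4 0 0 0 0;0.5 4 0 0 0 0;0.5 4 0 0 0 0;0.5 4 0 0 0 0", "claw": 1}}

```text
time: 8.3
tool_pos: [0.5522, -0.0255, 0.2823]
ee_rot: [3.142, -0.0, -0.051]
wrist_force: [0.1, 0.0, -0.2]
width: 0.0195
```

Emit:
{"method": "step_arm", "body": {"increments": "0.6 4 0 0 0 0;0.6 4 0 0 0 0;0 0 3.5 0 0 0;0 0 3.5 0 0 0;0 0 1.5 0 0 0"}}

```text
time: 8.8
tool_pos: [0.5584, -0.1046, 0.1932]
ee_rot: [-3.14, 0.006, -0.052]
wrist_force: [-0.9, 0.5, -0.9]
width: 0.0002
```

Emit:
{"method": "step_arm", "body": {"increments": "0 0 0 0 0 0;0 0 0 0 0 0"}}

```text
time: 9.0
tool_pos: [0.5607, -0.1044, 0.1986]
ee_rot: [3.141, -0.001, -0.051]
wrist_force: [0.1, 0.7, 1.6]
width: 0.0006
```

```bash
python3 -c "
from h import *
delta([.559,-.105,.165],-.05)
s=snapshot('side')[:,:,::-1];t=snapshot('top')[:,:,::-1]
a=cv2.resize(s[185:285,255:345],(400,444),interpolation=cv2.INTER_CUBIC)
b=cv2.resize(t[175:263,255:335],(400,444),interpolation=cv2.INTER_CUBIC)
cv2.imwrite('pics/c6.png',np.hstack([a,b]))
"
```

```text
t 9.0 pos [ 0.5607 -0.1044  0.1986] rot [ 3.141e+00 -1.000e-03 -5.100e-02] F [0.1 0.7 1.6] w 0.0006
turn [ 0.    -0.001 -0.001]
shift cm (after turn) [-0.16  0.07  3.36]
shift cm (now) [-0.17  0.07  3.36]
```

View pics/c6.png

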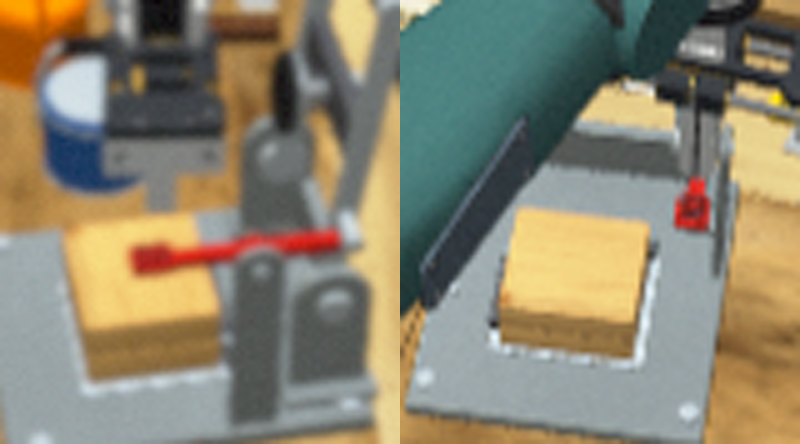

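The closed fingers are over the pad: side crop has the finger at column 160 against the pad at 150, and the top crop has 697 against 693. I'll shift 4 mm forward, then press along the arc.

Emit:
{"method": "step_arm", "body": {"increments": "-0.4 0 0.5 0 0 0;0 0 1.5 0 0 0;0 0 1.3 0 0 0;0 0 0.5 0 0 0;0 0 0 0 0 0"}}

```text
time: 9.6
tool_pos: [0.5552, -0.1041, 0.1576]
ee_rot: [-3.141, 0.003, -0.051]
wrist_force: [0.0, -0.9, -0.4]
width: 0.0001
```

Emit:
{"method": "step_arm", "body": {"increments": "0.1 0 0.8 0 0 0;0.1 0 0.8 0 0 0;0.2 0 0.8 0 0 0;0 0 0 0 0 0"}}

```text
time: 10.0
tool_pos: [0.5598, -0.1044, 0.1338]
ee_rot: [-3.141, 0.002, -0.051]
wrist_force: [0.3, 0.1, 0.3]
width: 0.0001
```

Emit:
{"method": "step_arm", "body": {"increments": "0.2 0 0.6 0 0 0;0.2 0 0.5 0 0 0;0 0 0 0 0 0;0 0 0 0 0 0"}}

```text
time: 10.4
tool_pos: [0.5634, -0.1045, 0.1275]
ee_rot: [3.141, 0.0, -0.051]
wrist_force: [-6.9, 1.9, 13.4]
width: 0.0006
```

Emit:
{"method": "step_arm", "body": {"increments": "0 0 -1 0 0 0;0 0 -4 0 0 0;0 0 -5 0 0 0;0 0 -5 0 0 0;0 0 -5 0 0 0"}}

```text
time: 10.9
tool_pos: [0.5643, -0.1048, 0.3262]
ee_rot: [3.141, -0.001, -0.051]
wrist_force: [0.3, -0.6, 0.9]
width: 0.0006
```

Emit:
{"method": "step_arm", "body": {"increments": "0 0 -4 0 0 -0.14;0 0 0 0 0 -0.14;0 0 0 0 0 -0.14;0 0 0 0 0 -0.14;0 0 0 0 0 -0.14", "claw": -0.2}}

```text
time: 11.4
tool_pos: [0.5648, -0.105, 0.3643]
ee_rot: [3.141, -0.0, 0.654]
wrist_force: [-0.2, 0.9, -0.2]
width: 0.037
```

Emit:
{"method": "step_arm", "body": {"increments": "0 0 0 0 0 -0.14;0 0 0 0 0 -0.14;0 0 0 0 0 -0.14;0 0 0 0 0 -0.14;0 0 0 0 0 -0.14"}}

```text
time: 11.9
tool_pos: [0.5647, -0.105, 0.3642]
ee_rot: [3.141, 0.0, 1.354]
wrist_force: [-0.4, -0.2, 0.3]
width: 0.0564
```

Emit:
{"method": "step_arm", "body": {"increments": "0 0 0 0 0 -0.14;0 0 0 0 0 -0.14;0 0 0 0 0 0;0 0 0 0 0 0"}}

```text
time: 12.3
tool_pos: [0.5645, -0.1049, 0.3643]
ee_rot: [3.141, 0.0, 1.626]
wrist_force: [1.0, 0.8, -0.3]
width: 0.0565
```

```bash
python3 -c "
from h import *
delta([.700,-.006,.36],1.681);print(get_obs()['joint_positions'].round(2))
s=snapshot('side')[:,:,::-1];t=snapshot('top')[:,:,::-1]
a=cv2.resize(s[150:285,255:345],(400,600),interpolation=cv2.INTER_CUBIC)
b=cv2.resize(t[143:263,255:335],(400,600),interpolation=cv2.INTER_CUBIC)
cv2.imwrite('pics/c7.png',np.hstack([a,b]))
"
```

```text
t 12.3 pos [ 0.5645 -0.1049  0.3643] rot [3.141 0.    1.626] F [ 1.   0.8 -0.3] w 0.0565
turn [ 0.     0.    -0.055]
shift cm (after turn) [ 8.34 14.56  0.43]
shift cm (now) [ 9.12 14.08  0.43]
[-0.28  0.17  0.97 -0.    2.01 -0.34]
```

View pics/c7.png

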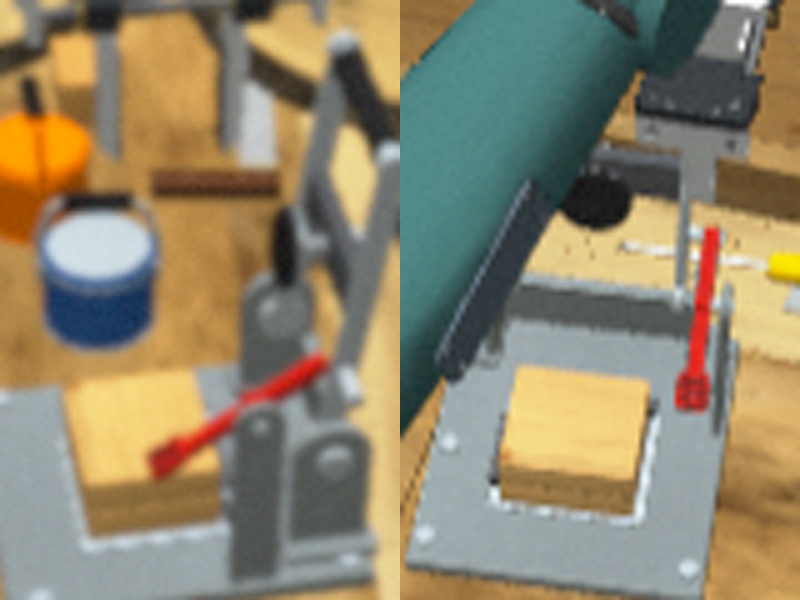

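The catch is flipped, its pad now down at crop (165,460), with the lever still parked and the can standing. Now I'll go above the lever bar.

Emit:
{"method": "step_arm", "body": {"increments": "0 0 0 0 0 -0.055;2.1 3.6 0 0 0 0;2.1 3.6 0 0 0 0;2.1 3.6 0 0 0 0;2.1 3.6 0 0 0 0", "claw": -0.6}}

```text
time: 12.9
tool_pos: [0.6988, -0.0041, 0.3646]
ee_rot: [3.141, 0.0, 1.682]
wrist_force: [-0.1, -0.7, 0.3]
width: 0.0751
```

Emit:
{"method": "step_arm", "body": {"increments": "0 0 0 0 0 0;0 0 0 0 0 0"}}

```text
time: 13.1
tool_pos: [0.6984, -0.0046, 0.3619]
ee_rot: [-3.138, -0.0, 1.684]
wrist_force: [-0.7, -0.2, 0.2]
width: 0.0753
```

```bash
python3 -c "
from h import *
delta([.698,-.005,.294],1.681);print(get_obs()['joint_positions'].round(2))
s=snapshot('side')[:,:,::-1]
print((proj('side',[[.698,-.005,.36],[.698,-.005,.313]])-[285,110])*6)
cv2.imwrite('pics/c8.png',cv2.resize(s[110:210,285:385],(600,600),interpolation=cv2.INTER_CUBIC))
"
```

```text
t 13.1 pos [ 0.6984 -0.0046  0.3619] rot [-3.138 -0.     1.684] F [-0.7 -0.2  0.2] w 0.0753
turn [-0.004 -0.     0.003]
shift cm (after turn) [-0.04 -0.05  6.79]
shift cm (now) [-0.04 -0.02  6.79]
[-0.09  0.5   0.54 -0.    2.1  -0.2 ]
[[324.0000097  300.41008116]
 [317.51599532 386.62272153]]
```

View pics/c8.png

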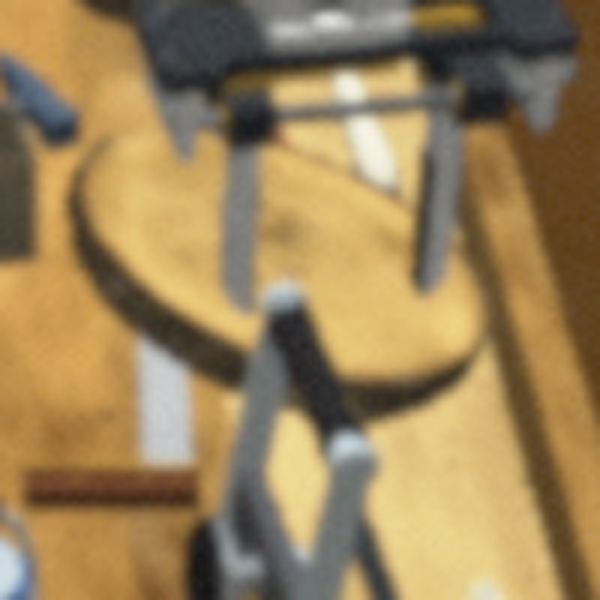

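The fingers (tips at crop columns 240 and 432) straddle the bar sleeve at (318,372). I'll descend and grip.

Emit:
{"method": "step_arm", "body": {"increments": "0 -0.3 2 0 0 0;0 0 2 0 0 0;0 0 2 0 0 0;0 0 0.8 0 0 0;0 0 0 0 0 0"}}

```text
time: 13.65
tool_pos: [0.6934, -0.0063, 0.2968]
ee_rot: [-3.141, 0.0, 1.682]
wrist_force: [0.3, -0.1, -0.3]
width: 0.0752
```

Emit:
{"method": "step_arm", "body": {"increments": "0 0 0 0 0 0;0 0 0 0 0 0;0 0 0 0 0 0;0 0 0 0 0 0;0 0 0 0 0 0", "claw": 1}}

```text
time: 14.15
tool_pos: [0.6949, -0.0054, 0.2967]
ee_rot: [3.141, 0.0, 1.684]
wrist_force: [0.5, -0.8, -0.7]
width: 0.0388
```

Emit:
{"method": "step_arm", "body": {"increments": "0 0 0 0 0 0;0 0 0 0 0 0"}}

```text
time: 14.35
tool_pos: [0.6951, -0.0053, 0.2964]
ee_rot: [3.141, 0.0, 1.684]
wrist_force: [1.6, 0.8, 1.2]
width: 0.0226
```

```bash
python3 -c "
from h import *
delta([.698,-.005,.294],1.681)
f=np.radians(np.r_[-8:90:21j]);y=11-22*np.sin(f);z=9.5+22*np.cos(f)
for a,b,c in zip(np.degrees(f[1:]),np.diff(y),-np.diff(z)):print(round(a,1),round(b,1),round(c,1))
"
```

```text
t 14.35 pos [ 0.6951 -0.0053  0.2964] rot [3.141 0.    1.684] F [1.6 0.8 1.2] w 0.0226
turn [0.001 0.    0.003]
shift cm (after turn) [-0.    0.29  0.24]
shift cm (now) [-0.    0.29  0.24]
-3.1 -1.9 -0.2
1.8 -1.9 -0.0
6.7 -1.9 0.1
11.6 -1.9 0.3
16.5 -1.8 0.5
21.4 -1.8 0.6
26.3 -1.7 0.8
31.2 -1.6 0.9
36.1 -1.6 1.0
41.0 -1.5 1.2
45.9 -1.4 1.3
50.8 -1.3 1.4
55.7 -1.1 1.5
60.6 -1.0 1.6
65.5 -0.9 1.7
70.4 -0.7 1.7
75.3 -0.6 1.8
80.2 -0.4 1.8
85.1 -0.2 1.9
90.0 -0.1 1.9
```

Gripped, at width 22.6 mm. I'll pull along the arc, watching the force.

Emit:
{"method": "step_arm", "body": {"increments": "0 0 0 0 0 0;0 -1.9 -0.2 0 0 0;0 -1.9 0 0 0 0;0 -1.9 0.1 0 0 0;0 -1.9 0.3 0 0 0"}}

```text
time: 14.85
tool_pos: [0.6209, -0.0136, 0.2969]
ee_rot: [3.133, 0.001, 1.685]
wrist_force: [3.7, 0.7, 4.2]
width: 0.0213
```

Emit:
{"method": "step_arm", "body": {"increments": "0 -1.8 0.5 0 0 0;0 -1.8 0.6 0 0 0;0 -1.7 0.8 0 0 0;0 -1.6 0.9 0 0 0;0 0 0 0 0 0"}}

```text
time: 15.35
tool_pos: [0.5494, -0.0212, 0.2671]
ee_rot: [3.141, -0.001, 1.684]
wrist_force: [-0.0, 1.4, 3.9]
width: 0.021
```

```bash
python3 -c "
from h import *
f=np.radians(31.2);x=.11-.22*np.sin(f);z=.095+.22*np.cos(f)
O=np.array([.5615,-.021]);
delta([*(O+x*np.array([.994,.11])),z-.0188],1.681)
"
```

```text
t 15.35 pos [ 0.5494 -0.0212  0.2671] rot [ 3.141e+00 -1.000e-03  1.684e+00] F [-0.   1.4  3.9] w 0.021
turn [ 0.001 -0.001  0.003]
shift cm (after turn) [-0.11  0.8   0.27]
shift cm (now) [-0.12  0.8   0.27]
```

Emit:
{"method": "step_arm", "body": {"increments": "0 -1.6 1 0 0 0;0 -1.5 1.2 0 0 0;0 -1.4 1.3 0 0 0;0 -1.3 1.4 0 0 0;0 -1.1 1.5 0 0 0"}}

```text
time: 15.85
tool_pos: [0.4844, -0.0286, 0.2041]
ee_rot: [3.134, -0.001, 1.685]
wrist_force: [3.6, 3.5, 2.3]
width: 0.0215
```

Emit:
{"method": "step_arm", "body": {"increments": "0 -1 1.6 0 0 0;0 -0.9 1.7 0 0 0;0 -0.7 1.7 0 0 0;0 0 0 0 0 0"}}

```text
time: 16.25
tool_pos: [0.4584, -0.0315, 0.1518]
ee_rot: [3.136, -0.002, 1.684]
wrist_force: [6.6, 2.5, 0.2]
width: 0.0214
```

Emit:
{"method": "step_arm", "body": {"increments": "0 -0.6 1.8 0 0 0;0 -0.4 1.8 0 0 0;0 0 0 0 0 0"}}

```text
time: 16.55
tool_pos: [0.4499, -0.0326, 0.1166]
ee_rot: [3.133, -0.001, 1.684]
wrist_force: [6.9, 3.7, 2.0]
width: 0.0213
```

Emit:
{"method": "step_arm", "body": {"increments": "0 0.1 1.5 0 0 0;0 0 1.2 0 0 0;0 0 0 0 0 0"}}

```text
time: 16.85
tool_pos: [0.4473, -0.0329, 0.091]
ee_rot: [-3.14, -0.001, 1.684]
wrist_force: [-5.4, 3.7, 13.7]
width: 0.0211
```

Emit:
{"method": "step_arm", "body": {"increments": "0 0.1 0.5 0 0 0;0 0 0.5 0 0 0;0 0 0 0 0 0"}}

```text
time: 17.15
tool_pos: [0.447, -0.033, 0.0821]
ee_rot: [-3.137, -0.001, 1.684]
wrist_force: [-10.9, 2.8, 16.9]
width: 0.0216
```

Emit:
{"method": "step_arm", "body": {"increments": "0 0 0.3 0 0 0;0 0 0 0 0 0;0 0 0 0 0 0"}}

```text
time: 17.45
tool_pos: [0.447, -0.033, 0.0797]
ee_rot: [-3.137, -0.001, 1.684]
wrist_force: [-9.9, 3.2, 16.8]
width: 0.0213
```

Emit:
{"method": "step_arm", "body": {"increments": "0 -0.15 0.3 0 0 0;0 0 0 0 0 0;0 0 0 0 0 0"}}

```text
time: 17.75
tool_pos: [0.4471, -0.033, 0.0789]
ee_rot: [-3.141, -0.001, 1.684]
wrist_force: [-11.1, 4.8, 24.4]
width: 0.0214
```

Emit:
{"method": "step_arm", "body": {"increments": "0 -0.1 0.2 0 0 0;0 0 0 0 0 0;0 0 0 0 0 0"}}

```text
time: 18.05
tool_pos: [0.4471, -0.033, 0.0784]
ee_rot: [3.139, -0.001, 1.684]
wrist_force: [-10.9, 4.7, 30.0]
width: 0.0213
```

```bash
python3 -c "
from h import *
delta([.447,-.033,.0784],1.681)
s=snapshot('side')[:,:,::-1]
cv2.imwrite('pics/s9.png',cv2.resize(s[140:300,180:380],(750,600),interpolation=cv2.INTER_CUBIC))
"
```

```text
t 18.05 pos [ 0.4471 -0.033   0.0784] rot [ 3.139e+00 -1.000e-03  1.684e+00] F [-10.9   4.7  30. ] w 0.0213
turn [ 0.003 -0.001  0.003]
shift cm (after turn) [ 0.   -0.01 -0.  ]
shift cm (now) [ 0.   -0.01 -0.  ]
```

View pics/s9.png

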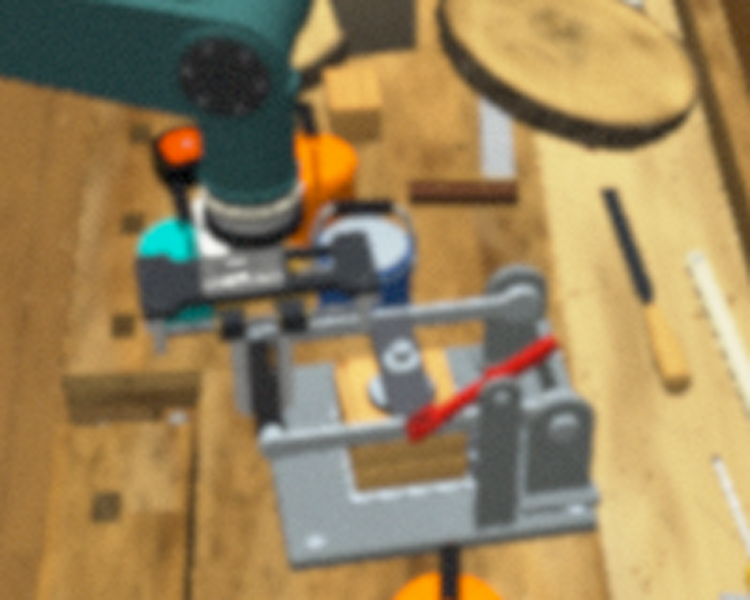

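Emit:
{"method": "step_arm", "body": {"increments": "0 0 0 0 0 0;0 0 0 0 0 0;0 0 0 0 0 0;0 0 0 0 0 0;0 0 0 0 0 0"}}

```text
time: 18.6
tool_pos: [0.4471, -0.033, 0.0784]
ee_rot: [3.139, -0.001, 1.684]
wrist_force: [-12.4, 5.6, 29.2]
width: 0.0211
```

The lever lies level in the grip, with the foot on the boards (crop (400,385)). The catch is flipped and the can stands untouched. The pose and force are steady, so I'm handing in.

```bash
python3 -c "
from bench import *
print(close_job())"
```

```text
the job is handed in; nothing more can be done
None
```

I carried out all three steps in order and handed the job in after about 19 s of robot time, with the gripper still holding the lever down. No verdict was reported.

1. **Can:** I lifted the blue can by its handle and stood it on the bench about 0.2 m left of the press. After release the finger force was about 0 N and a picture showed it upright.
2. **Catch:** I pressed the thumb pad down until it stopped at about 13 N. A picture showed the catch tilted with the lever still parked.
3. **Lever:** I gripped the bar at 21 mm opening and pulled it along its arc to the stop.

**Last checks:**
- The tool held steady at z = 0.0784 m, the height expected for the fully down bar.
- The vertical wrist force was about 29 N. It rose sharply over the last millimetre, as it would at a hard stop.
- In the last picture the lever was level, the foot was on the boards, the catch was flipped and the can was standing. The boards looked unmoved.

**What disagreed or wasn't measured:**
- A sideways wrist force of about 12 N remained at the hold.
- My image estimate of the press origin was about 7 mm off along x compared with where the lever actually was. The grip tolerated this.
- I judged the lever angle and foot force from pose, wrist force and pictures.
- I did not measure the bystanders again. In the last picture the offcut is where it was and the tape measure is partly hidden. The glue bottle and sanding block lay outside the later crops.

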